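# Draw a plinth strap into line with a tapered drift

## Task

The strap on the cabinet plinth frame is held by one bolt and its free hole has sprung out of line with the hole in the plate beneath. Take the tapered drift from the wooden tool block and ease it down through the strap hole and the plate hole, feeling your way and never forcing it, so that the strap is drawn into line and the drift ends upright with its collar flat on the strap. Let go of it there and leave the other things where they are.

Things in the scene. Friction and masses are not known exactly. Their poses are not given: they have to be found in the camera images.
- frame: Fixed aluminium plinth frame on the bench, about 130 x 290 x 80 mm. Origin on the bench, z up. The strap runs along the frame's y and is bolted (a pivot) at y = -160 mm; its free hole is at about y = 0. The drift must never press the plate's hole with more than 20 N, nor frame, plate and strap together with more than 40 N. Under the plate it is open down to the bench.
- plate: Dark steel plate, 26 mm thick, between two guide bars on the frame under the strap. Origin: 80 mm above the frame's origin, level with the plate's top; axes as the frame's. Its 20 mm through hole stays put during work, but was clamped differently each time: the hole's centre lies from -10 to +10 mm of the origin along x (0 in y). That is not reported and must be felt with the drift.
- strap_hole (a point): Centre of the strap's free hole (20 mm, through) on the strap's top face, 86 mm above the bench. Strap: steel, 46 mm wide, 6 mm thick, on the plate. It turns only about its bolt, so the hole moves along the frame's x. It starts 13 to 16 mm to +x of the plate's origin and springs back there (rubber bush) with about 0.2 N per mm that it is drawn to -x. Axes: z up, y along the strap.
- drift_grip (a point): Tapered steel drift, about 0.22 kg, 124 mm long: middle of its round ribbed handle (22 mm diameter, 50 mm long), to be grasped from above. z is its axis, up. It stands in one of the tool block's two holes. Below this point: handle to 25 mm, collar (32 mm diameter) 25 to 31 mm, shank (19 mm diameter) 31 to 67 mm, then a cone down to a 5 mm flat tip at 99 mm.
- drift_collar (a point): Centre of the underside of the drift's collar (the face that must end on the strap), 31 mm below the middle of the handle.
- drift_tip (a point): The drift's tip, 99 mm below the middle of the handle, 68 mm below the collar's underside.
- holder: Fixed wooden tool block, 70 (x) x 180 (y) x 74 mm (z); origin under its middle. Two 24 mm holes, at y = -45 and +45 mm, in one of which the drift stands with its collar on the block, in the other the plain pin.
- pin: Bystander: plain straight steel pin with a low square 26 mm head, standing in the tool block's other hole; origin at the underside of its collar.
- meter: Bystander: black hand-held test meter lying flat, 90 x 170 x 36 mm; origin under its middle.
- screwdriver: Bystander: screwdriver 200 mm long, lying on the bench.
- tin: Bystander: upright tin, 64 mm diameter, 75 mm high; origin under its middle.

How it is judged:
On the way, in this order (a step that is already met when the one before it is completed fails the run):
1. the drift is lifted clear of the tool block (height (world z) of drift_tip above 0.09 m), for 0.1 s.
2. the drift's tip is through the strap hole, into the plate below (z of drift_tip in the frame of strap_hole below -0.012 m and horizontal distance between drift_tip and strap_hole below 0.01 m), for 0.1 s.
At the end, for the whole second after the job is handed in: The drift is at rest in the strap and plate holes, let go: the middle of its collar's underside is within 2 mm in height and 2.5 mm sideways of the strap hole's centre on the strap's top face, and the drift is within 0.06 rad of upright (which it can only be with both holes in line) (z of drift_collar in the frame of strap_hole between -0.002 and 0.002 m and horizontal distance between drift_collar and strap_hole below 0.0025 m and angle between drift_grip's own z axis and vertical below 0.06 rad and linear speed of drift below 0.02 m/s); the robot touches nothing.
It fails at once if the drift presses the plate with more than 20 N (contact force between drift and plate above 20 N).
It fails at once if the drift presses the frame, plate and strap together with more than 40 N (contact force between drift and frame above 40 N).
It fails at once if the plain pin is moved more than 15 mm (distance of pin from where it was at the start of the episode above 0.015 m).
It fails at once if the meter, the screwdriver or the tin is moved more than 20 mm (distance of any of meter, screwdriver, tin from where it was at the start of the episode above 0.02 m).
It also fails if it takes over 72 s, if anything falls off the work surface, if the arm or the gripper's body presses on something with over 40 N, if the wrist force passes 120 N, or if a joint passes its speed limit or range.

## Robot

A 7-joint arm with a two-finger parallel gripper is mounted at the origin on the work surface. World frame = base frame: x ahead of the robot, y to its left, z up, the work surface at z = 0. Lengths are in m, angles in rad, forces in N, time in s.
With the tool pointing down it reaches from about 0.4 to 0.85 m from the base axis. Payload 10.4 kg.
Tool frame: the origin (TCP) lies between the finger pads; the fingertips stand 19 mm ahead of it and the grasp point (between the pads) is the TCP (manip.tip_reach is the z of the fingertips in the tool frame, in m); z points along the fingers, y is the direction in which the jaws open and shut (so a half turn about z gives the same grasp; the last joint's range is limited). The gripper opens to 85 mm and grips with 20 to 120 N. Pads are 22 mm wide; open, the fingers measure 114 mm over their backs; the gripper's body (76 mm by 85 mm) begins 54 mm behind the grasp point. The pads swing forward as they close: fully open they stand 13 mm farther back than shut.
Start: joints at [-1.358, 0.332, -0.065, 1.46, 0.022, 1.35, -0.088], TCP at [0.146, 0.608, 0.25] pointing down, gripper open.
Joint ranges: [-2.6, 2.6], [-0.5, 2.12], [-1.47, 1.34], [0.16, 2.42], [-1.27, 4.41], [0.06, 2.06], [-2.6, 2.6]. Speed limits (rad/s): [2.22, 2.22, 2.79, 2.79, 3.14, 3.14, 3.14].

## Interface

Orientations are given as a unit quaternion [x, y, z, w].
In Python, from workcell import sensors, cams, manip gives the robot as it stands.
- The arm moves only by the shell command python3 -m jog 'ROWS' [FORCE]. ROWS is JSON, a list of rows, each a list of 3 entries, a list of its own where there are three numbers: the shift along the world's x, y, z in m, then the turn, a rotation vector about the world's x, y, z in rad, then the opening in per cent of the stroke, from 0 (shut) to 100 (fully open). In form: [[[dx, dy, dz], [wx, wy, wz], grip], ...]. A call has 1 to 5 rows; each row shifts and turns the pose as measured when the row begins; what a row does not reach is not made up. A row lasts 1/8 s, in which the tool goes at most 62.5 mm and 10.7 degrees, less where a joint would pass 70% of its speed; a pose out of reach is approached as far as the arm can. A call with a gripper value outside its range is refused whole. The fingers move at their own pace and stop on an object; FORCE is the grip in N (left out, the last holds). Time passes only in rows, so rows that do not move let the fingers close. It gives the time, the measured TCP pose, the force and the opening at its end, in the units of the state.
- sensors.get_obs(): the state, without advancing time (a new reading comes with each control period).
- cams.camera(name): name is "side" or "top"; returns (picture, depth): 480x640x3 uint8, red, green, blue; 480x640 float32, m along the optical axis (not along the pixel's ray), 0 where there is no reading.
- cams.camera_model(name): a dict with "intrinsics" (3x3 intrinsics, pixels), "k1" (the pictures are not rectified: a ray, as slopes to the right and down, at radius r is drawn at 1 + k1 r^2 times it, then the intrinsics apply), "view" (4x4, takes a point from world to camera coordinates). Camera axes: x right, y down, z forward; pixel columns grow to the right and rows downward; lengths in m; the calibration is good to about 2 mm. A picture is of the moment at which its call begins. camera_model takes no time and is no camera call.
- manip.hand_in(): hands the job in, once; it reports no verdict.
The state is a dict: "clock": time; "joint_pos": joint angles; "joint_velocities": joint speeds; "tau": joint torques, N m; "position": TCP position; "ee_rot": TCP orientation; "ft_force": force on the tool from outside, world axes, zero at the start; "torque": the same for the moment, N m; "grip_width": opening from 0.0 (shut) to 1.0 (fully open).
Only numpy, scipy, OpenCV 4.12 (cv2) and the standard library are available. Lean on these libraries where they do the work, as an engineer would, in place of code of your own. Each camera call takes 0.05 s, during which the arm holds its last target.

## Working session

There is one attempt and no reset: what is moved stays moved. The work goes in short steps, Python scripts to look and compute and a shell command to move; the robot and the scene stay as the last step left them, time stands still between calls to the robot, and variables do not carry over. Pictures are saved under pics/ and viewed, and the job is handed in when it is done.

```bash
mkdir -p pics; ls
cat > h.py <<'E'
import numpy as np, cv2
from workcell import sensors, cams, manip
def ray(name,u,v):
    m=cams.camera_model(name);K=np.array(m["intrinsics"]);V=np.array(m["view"]);k1=m["k1"]
    d=np.array([(u-K[0,2])/K[0,0],(v-K[1,2])/K[1,1]]);p=d.copy()
    for _ in range(30): p=d/(1+k1*(p@p))
    R=V[:3,:3];o=-R.T@V[:3,3];w=R.T@np.array([p[0],p[1],1]);return o,w
def onz(name,u,v,z):
    o,w=ray(name,u,v);return o+w*(z-o[2])/w[2]
def depthpt(name,u,v,D):
    o,w=ray(name,u,v);return o+w*D
def proj(name,P):
    m=cams.camera_model(name);K=np.array(m["intrinsics"]);V=np.array(m["view"]);k1=m["k1"]
    c=V[:3,:3]@np.array(P)+V[:3,3];p=c[:2]/c[2];p=p*(1+k1*(p@p));return K[0,0]*p[0]+K[0,2],K[1,1]*p[1]+K[1,2]
def tri(a,b):
    o1,w1=a;o2,w2=b;w1=w1/np.linalg.norm(w1);w2=w2/np.linalg.norm(w2)
    s=np.linalg.lstsq(np.c_[w1,-w2],o2-o1,rcond=None)[0]
    p=o1+s[0]*w1;q=o2+s[1]*w2;return (p+q)/2,np.linalg.norm(p-q)
E
python3 - <<'E'
from h import *
for n in("side","top"):
    p,d=cams.camera(n);cv2.imwrite(f"pics/{n}0.png",p[:,:,::-1]);np.save(f"{n}0.npy",d)
    m=cams.camera_model(n);V=m["view"];V=np.array(V);print(n,m["intrinsics"],m["k1"],-V[:3,:3].T@V[:3,3],V[2,:3])
print(sensors.get_obs(),manip.tip_reach)
E
```

```text
pics
side [[497.50313307   0.         321.25682017]
 [  0.         497.50313307 245.50379957]
 [  0.           0.           1.        ]] 0.04832192511451283 [0.3053525  0.64345115 0.83126388] [ 0.2648313  -0.69305174 -0.67048018]
top [[480.24749159   0.         319.9340473 ]
 [  0.         480.24749159 235.63115451]
 [  0.           0.           1.        ]] -0.11349833542220769 [ 0.54744116 -0.09971794  0.9994656 ] [ 0.05329152  0.01574111 -0.99845492]
{'clock': 0.1, 'joint_pos': array([-1.35757593,  0.332788  , -0.06470839,  1.4608585 ,  0.02161045,
        1.34989673, -0.08850649]), 'joint_velocities': array([ 0.00131138, -0.00476258,  0.00105225, -0.00325266,  0.00056946,
        0.00248992, -0.00022942]), 'tau': array([ 2.48030774e-03, -6.26737261e+01,  4.98981925e-02, -3.92434609e+01,
        1.64815196e-02,  6.79768025e-03,  2.54657454e-05]), 'position': array([0.14595301, 0.6073991 , 0.24960785]), 'ee_rot': array([ 1.17625748e-01,  9.93057798e-01, -6.25966142e-04, -4.16240577e-05]), 'ft_force': array([-0.62569456, -0.17746309,  0.20924213]), 'torque': array([ 0.01322603,  0.0214437 , -0.05408271]), 'grip_width': 1.0017939906606088} 0.019
```

View pics/side0.png

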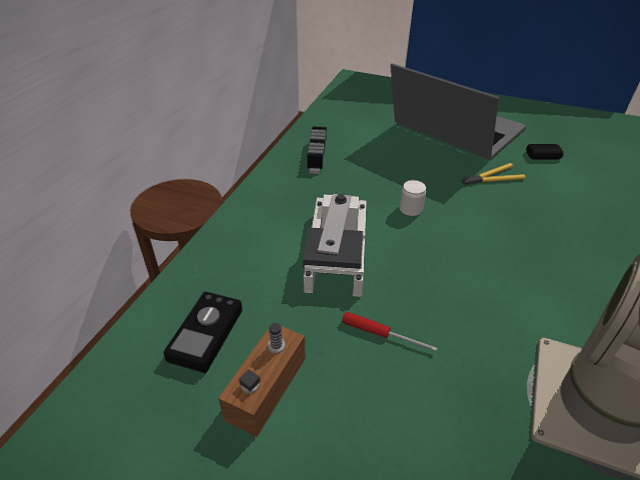

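View pics/top0.png

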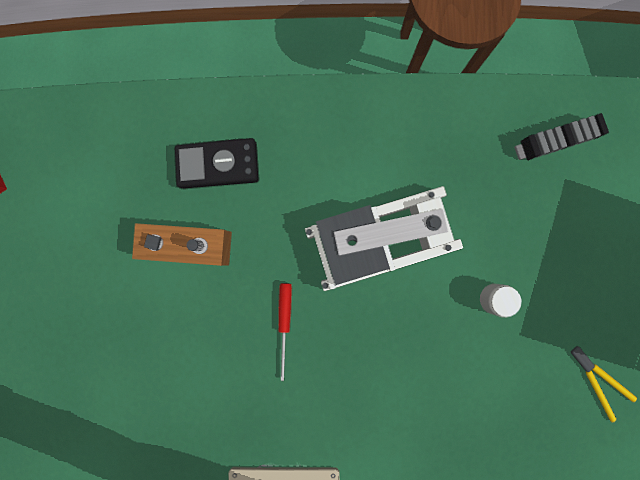

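The side view shows the drift (ribbed handle) at about (276,335) and the square-headed pin at (250,380). The strap hole is near (330,242) and the bolt at (341,199). In the top view the drift is at (197,244), the strap hole at (352,240) and the bolt at (433,222). Next I'll zoom in.

Run:
```python
import cv2,numpy as np
t=cv2.imread("pics/top0.png");s=cv2.imread("pics/side0.png")
a=cv2.resize(t[180:300,290:470],None,fx=4,fy=4,interpolation=cv2.INTER_CUBIC)
b=cv2.resize(t[205:285,120:240],None,fx=5,fy=5,interpolation=cv2.INTER_CUBIC)
c=cv2.resize(s[310:440,210:320],None,fx=4.5,fy=4.5,interpolation=cv2.INTER_CUBIC)
d=cv2.resize(s[185:300,290:380],None,fx=5,fy=5,interpolation=cv2.INTER_CUBIC)
for n,i in zip("abcd",(a,b,c,d)): cv2.imwrite(f"pics/z{n}.png",i)
```

```text
(no output)
```

View pics/za.png

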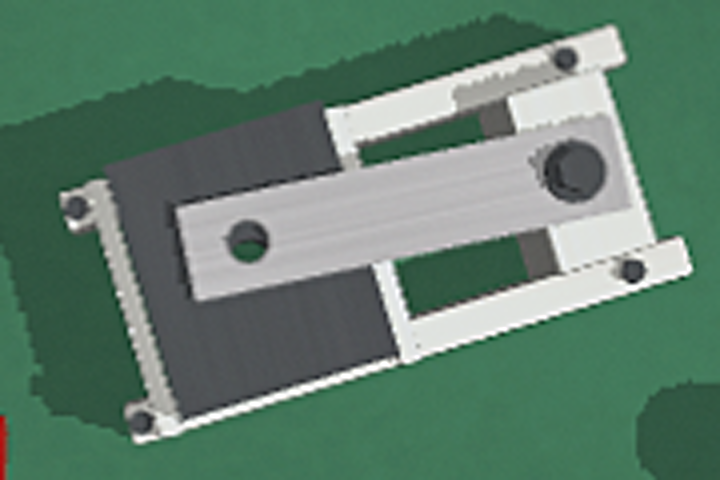

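View pics/zb.png

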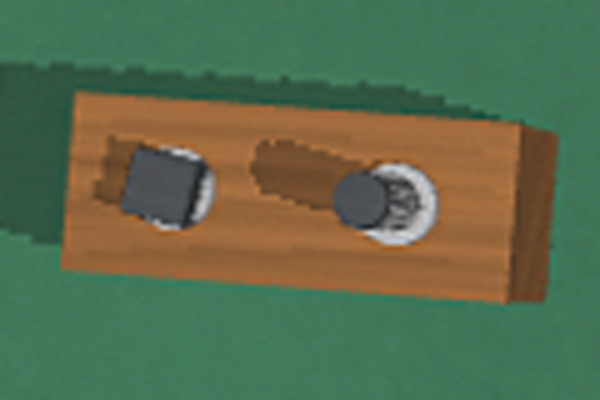

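View pics/zc.png

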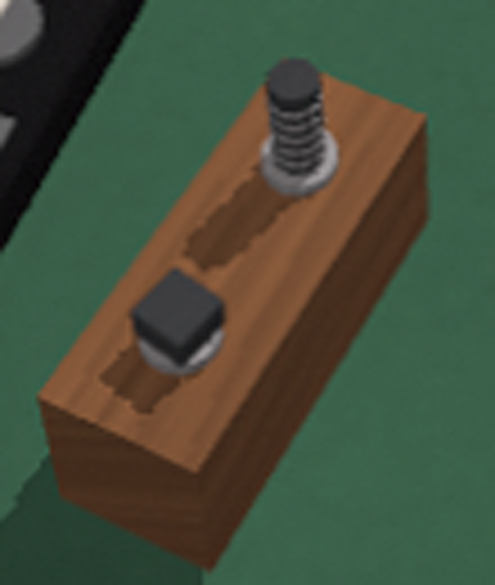

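View pics/zd.png

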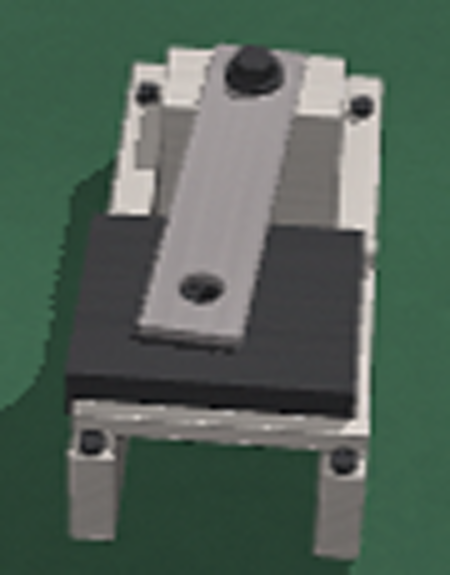

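Run:
```python
from h import *
f=lambda x,y,k,ox,oy:((x+.5)/k-.5+ox,(y+.5)/k-.5+oy)
T=dict(drifttop=f(362,199,5,120,205),strap=f(248,241,4,290,180),bolt=f(577,170,4,290,180),c1=f(177,207,4,290,180),c2=f(197,300,4,290,180),pl1=f(105,170,4,290,180),pl2=f(180,417,4,290,180),pl3=f(325,103,4,290,180),pl4=f(400,357,4,290,180))
S=dict(drifttop=f(295,83,4.5,210,310),strap=f(202,288,5,290,185),bolt=f(255,66,5,290,185),c1=f(139,328,5,290,185),c2=f(242,341,5,290,185),pl1=f(67,378,5,290,185),pl2=f(355,387,5,290,185),pl3=f(95,217,5,290,185),pl4=f(365,232,5,290,185))
D={n:np.load(n+"0.npy") for n in("top","side")}
for k in T:
    p,e=tri(ray("top",*T[k]),ray("side",*S[k]));print(k,np.round(T[k],1),np.round(S[k],1),p.round(4),round(e,4))
def dp(n,u,v):
    return depthpt(n,u,v,D[n][int(round(v)),int(round(u))])
print("drift top", dp("top",*T["drifttop"]).round(4),dp("side",*S["drifttop"]).round(4))
print("strap surf",dp("top",365,237).round(4),"plate",dp("top",345,215).round(4),"block",dp("top",175,255).round(4))
# depth inside hole
print(onz("top",*T["strap"],.086),onz("side",*S["strap"],.086))
for v in range(233,248):print(v,[round(dp("top",u,v)[2],3) for u in range(345,360)])
# block corners top za/b
for x,y in((78,92),(522,123),(508,302),(62,270)):
    print("blk",onz("top",*f(x,y,5,120,205),.074).round(4))
```

```text
drifttop [192.  244.4] [275.2 328.1] [0.5805 0.1497 0.126 ] 0.0018
strap [351.6 239.9] [330.  242.2] [ 0.5866 -0.1458  0.0848] 0.0013
bolt [433.9 222.1] [340.6 197.8] [ 0.6179 -0.3024  0.0923] 0.001
c1 [333.9 231.4] [317.4 250.2] [ 0.6036 -0.1122  0.083 ] 0.001
c2 [338.9 254.6] [338.  252.8] [ 0.5587 -0.1212  0.0831] 0.0018
pl1 [315.9 222.1] [303.  260.2] [ 0.6231 -0.0776  0.0758] 0.0003
pl2 [334.6 283.9] [360.6 262. ] [ 0.5032 -0.1122  0.0831] 0.0017
pl3 [370.9 205.4] [308.6 228. ] [ 0.6541 -0.1845  0.0749] 0.0004
pl4 [389.6 268.9] [362.6 231. ] [ 0.5313 -0.2176  0.079 ] 0.0008
drift top [0.5812 0.1492 0.1291] [0.5777 0.1531 0.1311]
strap surf [ 0.5925 -0.1714  0.0824] plate [ 0.6354 -0.1339  0.0807] block [0.5632 0.2005 0.0694]
[ 0.58721718 -0.1455138   0.086     ] [ 0.58555038 -0.14465012  0.086     ]
233 [np.float64(0.086), np.float64(0.084), np.float64(0.084), np.float64(0.083), np.float64(0.086), np.float64(0.089), np.float64(0.085), np.float64(0.087), np.float64(0.086), np.float64(0.089), np.float64(0.086), np.float64(0.086), np.float64(0.086), np.float64(0.087), np.float64(0.
[... 3461 characters left out ...]
at64(0.086)]
246 [np.float64(0.085), np.float64(0.085), np.float64(0.085), np.float64(0.087), np.float64(0.087), np.float64(0.087), np.float64(0.089), np.float64(0.085), np.float64(0.086), np.float64(0.086), np.float64(0.084), np.float64(0.083), np.float64(0.085), np.float64(0.088), np.float64(0.086)]
247 [np.float64(0.083), np.float64(0.084), np.float64(0.088), np.float64(0.086), np.float64(0.087), np.float64(0.086), np.float64(0.086), np.float64(0.087), np.float64(0.087), np.float64(0.087), np.float64(0.084), np.float64(0.085), np.float64(0.085), np.float64(0.087), np.float64(0.087)]
blk [0.6273 0.2803 0.074 ]
blk [0.6121 0.1015 0.074 ]
blk [0.5426 0.1073 0.074 ]
blk [0.5569 0.2865 0.074 ]
```

Run:
```python
from h import *
from scipy.optimize import least_squares
D=np.load("top0.npy");img=cv2.imread("pics/top0.png")
H=np.zeros(D.shape);H[:]=np.nan
for v in range(185,300):
  for u in range(295,475):
    if D[v,u]>0:H[v,u]=depthpt("top",u,v,D[v,u])[2]
# frame yaw: minAreaRect of dark plate & long white; strap edges
g=cv2.cvtColor(img,cv2.COLOR_BGR2GRAY);hsv=cv2.cvtColor(img,cv2.COLOR_BGR2HSV)
pm=np.zeros(g.shape,np.uint8);pm[185:300,295:475]=((g<110)&(hsv[:,:,1]<70))[185:300,295:475]*255
c=max(cv2.findContours(pm,0,1)[0],key=cv2.contourArea);h=cv2.convexHull(c)
q=cv2.boxPoints(cv2.minAreaRect(h));print("plate",q.round(1).tolist());W=np.array([onz("top",*p,.08) for p in q])[:,:2]
for i in range(4):
    e=W[(i+1)%4]-W[i];print(W[i].round(4),np.linalg.norm(e).round(4),np.degrees(np.arctan2(e[1],e[0])).round(2))
print("plate centre",W.mean(0))
wm=np.zeros(g.shape,np.uint8);wm[185:300,295:475]=((hsv[:,:,1]<70))[185:300,295:475]*255
c=max(cv2.findContours(wm,0,1)[0],key=cv2.contourArea);q=cv2.boxPoints(cv2.minAreaRect(c));W=np.array([onz("top",*p,.08) for p in q])[:,:2]
for i in range(4):
    e=W[(i+1)%4]-W[i];print("fr",W[i].round(4),np.linalg.norm(e).round(4),np.degrees(np.arctan2(e[1],e[0])).round(2))
sm=np.zeros(g.shape,np.uint8);sm[185:300,295:475]=((g>130)&(g<200)&(hsv[:,:,1]<60))[185:300,295:475]*255
cv2.imwrite("pics/m.png",cv2.resize(np.hstack([sm,pm,wm])[185:300],None,fx=.41,fy=1) if 0 else np.hstack([x[185:300,295:475] for x in(sm,pm,wm)]))
# hole pixels
sl=(slice(230,250),slice(340,364))
thr=(H[sl]<.04);hole=np.nan_to_num(H[sl],nan=1)<.0825
vv,uu=np.mgrid[230:250,340:364]
for n,mk,z in(("hole",hole,.086),("thr",thr,.086)):
    m8=cv2.morphologyEx(mk.astype(np.uint8),cv2.MORPH_OPEN,np.ones((2,2),np.uint8)) if n=="hole" else mk.astype(np.uint8)
    l,lab,st,ce=cv2.connectedComponentsWithStats(m8);k=1+np.argmax(st[1:,4]);m=lab==k
    print(n,m.sum(),ce[k]+[340,230],onz("top",*(ce[k]+[340,230]),z))
    for r in m.astype(int):print("".join(".#"[x] for x in r))
print(np.array([[onz("top",u,v,z)[:2] for u,v,z in((352,240,.054),(352,240,.08),(352,245,.086),(352,234.8,.086))]]).round(4))
```

```text
Traceback (most recent call last):
  File "h.py", line 11, in depthpt
    o,w=ray(name,u,v);return o+w*D
        ~~~^^^^^^^^^^
  File "h.py", line 4, in ray
    m=cams.camera_model(name);K=np.array(m["intrinsics"]);V=np.array(m["view"]);k1=m["k1"]
ValueError: time passes only in moves, steps and waits
```

```bash
cat > /tmp/e.py <<'E'
s=open('h.py').read()
s=s.replace("def ray","import functools\n@functools.lru_cache\ndef CM(n): return cams.camera_model(n)\ndef ray",1).replace("m=cams.camera_model(name)","m=CM(name)")
open('h.py','w').write(s)
E
python3 /tmp/e.py
python3 - <<'E'
from h import *
D=np.load("top0.npy");img=cv2.imread("pics/top0.png")
H=np.full(D.shape,np.nan)
for v in range(185,300):
  for u in range(295,475):
    if D[v,u]>0:H[v,u]=depthpt("top",u,v,D[v,u])[2]
g=cv2.cvtColor(img,cv2.COLOR_BGR2GRAY);hsv=cv2.cvtColor(img,cv2.COLOR_BGR2HSV)
def box(mask,z,n):
    pm=np.zeros(g.shape,np.uint8);pm[185:300,295:475]=mask[185:300,295:475]*255
    c=max(cv2.findContours(pm,0,1)[0],key=cv2.contourArea);q=cv2.boxPoints(cv2.minAreaRect(cv2.convexHull(c)))
    W=np.array([onz("top",*p,z)[:2] for p in q])
    for i in range(4):
        e=W[(i+1)%4]-W[i];print(n,W[i].round(4),np.linalg.norm(e).round(4),np.degrees(np.arctan2(e[1],e[0])).round(2))
    return pm
Hn=np.nan_to_num(H,nan=0)
a=box((g<110)&(hsv[:,:,1]<70)&(Hn>.07),.08,"plate");b=box((Hn>.05)&(hsv[:,:,1]<70),.08,"frame");c=box((g>130)&(g<200)&(Hn>.083)&(hsv[:,:,1]<60),.086,"strap")
cv2.imwrite("pics/m.png",np.hstack([x[185:300,295:475] for x in(a,b,c)]))
sl=(slice(230,250),slice(340,364))
for n,mk,z in(("hole",np.nan_to_num(H[sl],nan=1)<.0825,.086),("thr",H[sl]<.04,.086)):
    m8=mk.astype(np.uint8)
    if n=="hole":m8=cv2.morphologyEx(m8,cv2.MORPH_OPEN,np.ones((2,2),np.uint8))
    l,lab,st,ce=cv2.connectedComponentsWithStats(m8);k=1+np.argmax(st[1:,4]);m=lab==k
    print(n,m.sum(),ce[k]+[340,230],onz("top",*(ce[k]+[340,230]),z))
    for r in m.astype(int):print("".join(".#"[x] for x in r))
print(np.array([[onz("top",u,v,z)[:2] for u,v,z in((352,240,.054),(352,240,.08),(352,245,.086),(352,234.8,.086))]]).round(4))
E
```

```text
plate [ 0.6244 -0.076 ] 0.1101 -73.6
plate [ 0.6555 -0.1816] 0.1279 -163.94
plate [ 0.5326 -0.217 ] 0.1094 106.29
plate [ 0.5019 -0.112 ] 0.1277 16.38
frame [ 0.6178 -0.0523] 0.2836 -73.73
frame [ 0.6973 -0.3246] 0.134 -164.52
frame [ 0.5681 -0.3603] 0.2817 106.03
frame [ 0.4903 -0.0895] 0.1328 16.29
strap [ 0.6039 -0.1108] 0.2137 -78.49
strap [ 0.6466 -0.3203] 0.0469 -169.23
strap [ 0.6005 -0.329 ] 0.2132 101.43
strap [ 0.5583 -0.1201] 0.0466 11.44
hole 84 [351.94047619 240.91666667] [ 0.58522461 -0.14607978  0.086     ]
........................
........................
........................
........................
........................
........................
...........###..........
.........######.........
........#######.........
........##########......
.......###########......
.......###########......
.......###########......
........#########.......
........#########.......
.........#######........
........................
........................
........................
........................
thr 33 [351.24242424 242.48484848] [ 0.58225868 -0.14470029  0.086     ]
........................
........................
........................
........................
........................
........................
........................
........................
........................
........................
...........##...........
.........######.........
........########........
.......#########........
........#######.........
...........#............
........................
........................
........................
........................
[[[ 0.5884 -0.1479]
  [ 0.5872 -0.1465]
  [ 0.5775 -0.1461]
  [ 0.5969 -0.1464]]]
```

View pics/m.png

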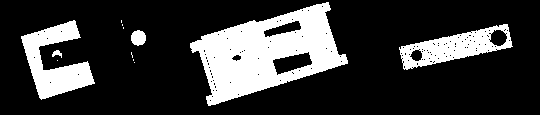

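Measured from the two views:

| Item | Measurement |
|---|---|
| Drift axis | about (0.581, 0.149), top at 0.13 |
| Strap hole | about (0.5865, -0.146) |
| Frame yaw | about 16.2° |
| Hole overlap seen through both holes | about (0.582, -0.146) |
| Plate hole | about (0.578, -0.1475) |

Now I'll move to a point above the drift.

```bash
python3 -m jog '[[[0.04,-0.042,0],[0,0,0],60],[[0.04,-0.042,0],[0,0,0],60],[[0.04,-0.042,0],[0,0,0],60],[[0.04,-0.042,0],[0,0,0],60],[[0.04,-0.042,0],[0,0,0],60]]' 60; python3 -m jog '[[[0.04,-0.042,0],[0,0,0],60],[[0.04,-0.042,0],[0,0,0],60],[[0.04,-0.042,0],[0,0,0],60],[[0.04,-0.042,0],[0,0,0],60],[[0.04,-0.042,0],[0,0,0],60]]'
```

```text
clock: 0.72
position: [0.3459, 0.3926, 0.2469]
ee_rot: [0.113, 0.994, -0.002, -0.001]
ft_force: [1.5, 0.8, 0.8]
grip_width: 0.6
clock: 1.35
position: [0.5506, 0.1744, 0.2462]
ee_rot: [0.113, 0.994, -0.002, -0.002]
ft_force: [1.0, 0.2, 0.2]
grip_width: 0.603
```

```bash
python3 -m jog '[[[0.03,-0.025,-0.04],[0,0,0],60],[[0,0,0],[0,0,0],60]]'
python3 - <<'E'
from h import *
p,d=cams.camera("top");cv2.imwrite("pics/t1.png",cv2.resize(p[180:310,90:260,::-1],None,fx=4,fy=4))
p,d=cams.camera("side");cv2.imwrite("pics/s1.png",cv2.resize(p[230:420,180:360,::-1],None,fx=3,fy=3))
print({k:sensors.get_obs()[k] for k in("position","ft_force","ee_rot")})
E
```

```text
clock: 1.6
position: [0.5836, 0.1432, 0.2046]
ee_rot: [0.116, 0.993, -0.003, -0.001]
ft_force: [0.1, -0.1, 0.8]
grip_width: 0.596
{'position': array([0.58363992, 0.14677967, 0.20820402]), 'ft_force': array([-0.35228468,  0.64925166,  0.14255739]), 'ee_rot': array([ 1.14294385e-01,  9.93446017e-01, -1.24885488e-03,  4.94464645e-04])}
```

View pics/s1.png

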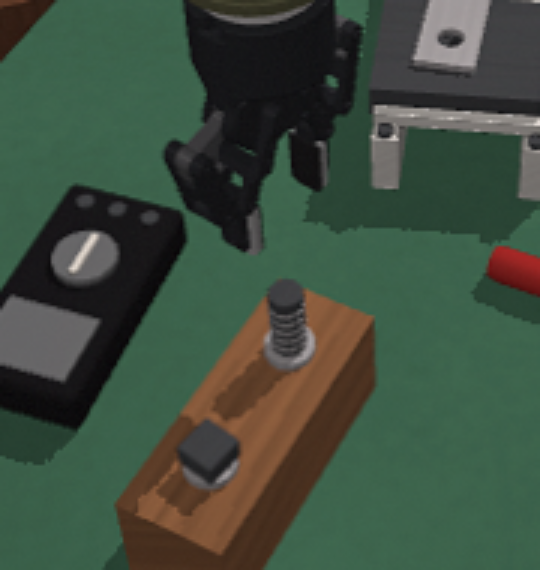

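The side view shows the jaws above the drift (handle top at crop pixel (285,295)), straddling it. Going down next.

```bash
python3 -m jog '[[[0,0,0],[0,0,0],60],[[-0.002,0.002,-0.03],[0,0,0],60],[[0,0,-0.03],[0,0,0],60],[[0,0,0],[0,0,0],60]]'
```

```text
clock: 2.2
position: [0.5808, 0.1552, 0.1518]
ee_rot: [0.11, 0.994, 0.002, 0.003]
ft_force: [0.2, -0.3, 1.0]
grip_width: 0.601
```

```bash
python3 -m jog '[[[0,-0.003,0],[0,0,0],60],[[0,0,0],[0,0,0],60],[[0,0,0],[0,0,0],60]]';python3 -m jog '[[[0,0,0],[0,0,0],60]]'
```

```text
clock: 2.58
position: [0.5821, 0.1536, 0.1561]
ee_rot: [0.109, 0.994, 0.003, 0.005]
ft_force: [1.0, -1.1, -0.0]
grip_width: 0.602
clock: 2.7
position: [0.5823, 0.1536, 0.1567]
ee_rot: [0.109, 0.994, 0.004, 0.006]
ft_force: [-0.3, 0.8, 0.3]
grip_width: 0.603
```

```bash
cat > st.py <<'E'
from workcell import sensors
from scipy.spatial.transform import Rotation as R
import numpy as np
o=sensors.get_obs();z=R.from_quat(o["ee_rot"]).as_matrix()[:,2]
print("t",round(o["clock"],2),"p",(o["position"]*1e3).round(1),"fixrot",round(-0+z[1]*-1,4),round(z[0],4),"F",o["ft_force"].round(1),"T",o["torque"].round(2),"w",round(o["grip_width"],3))
E
python3 -m jog '[[[-0.001,-0.004,-0.02],[-0.0066,0.0128,0],60],[[0,0,-0.02],[0,0,0],60]]'; python3 st.py
```

```text
clock: 2.95
position: [0.582, 0.1495, 0.116]
ee_rot: [0.109, 0.994, -0.0, 0.0]
ft_force: [-0.4, 1.0, -1.0]
grip_width: 0.604
t 2.95 p [582.  149.5 116. ] fixrot 0.0001 0.0007 F [-0.4  1.  -1. ] T [-0.    0.01 -0.03] w 0.604
```

```bash
python3 -m jog '[[[-0.001,0,-0.01],[0,0,0],60]]'; python3 st.py; python3 -m jog '[[[0,0,0],[0,0,0],10],[[0,0,0],[0,0,0],0],[[0,0,0],[0,0,0],0],[[0,0,0],[0,0,0],0],[[0,0,0],[0,0,0],0]]' 60; python3 st.py
```

```text
clock: 3.08
position: [0.5802, 0.149, 0.1039]
ee_rot: [0.11, 0.994, -0.001, -0.001]
ft_force: [0.1, 0.1, -0.2]
grip_width: 0.601
t 3.08 p [580.2 149.  103.9] fixrot 0.0013 -0.0017 F [ 0.1  0.1 -0.2] T [ 0.07  0.02 -0.  ] w 0.601
clock: 3.7
position: [0.5798, 0.1487, 0.1035]
ee_rot: [0.11, 0.994, -0.001, -0.001]
ft_force: [0.3, 0.4, -2.4]
grip_width: 0.241
t 3.7 p [579.8 148.7 103.5] fixrot 0.0018 -0.0031 F [ 0.3  0.4 -2.4] T [ 0.09 -0.05  0.07] w 0.241
```

```bash
python3 -m jog '[[[0,0,0.03],[0,0,0],0],[[0,0,0.04],[0,0,0],0],[[0,0,0.04],[0,0,0],0],[[0,0,0.03],[0,0,0],0]]'; python3 st.py;  python3 -m jog '[[[0,0,0],[0,0,0],0],[[0,0,0],[0,0,0],0]]'; python3 st.py
```

```text
clock: 4.2
position: [0.5779, 0.149, 0.2448]
ee_rot: [0.109, 0.994, -0.002, -0.003]
ft_force: [-0.0, 0.6, -2.0]
grip_width: 0.239
t 4.2 p [577.9 149.  244.8] fixrot 0.0032 -0.0073 F [-0.   0.6 -2. ] T [ 0.05 -0.06  0.05] w 0.239
clock: 4.45
position: [0.5784, 0.149, 0.2459]
ee_rot: [0.109, 0.994, -0.001, -0.002]
ft_force: [0.8, -0.3, -1.9]
grip_width: 0.243
t 4.45 p [578.4 149.  245.9] fixrot 0.0021 -0.0048 F [ 0.8 -0.3 -1.9] T [-0.01  0.05  0.04] w 0.243
```

Lifted; the wrist now reads -2 N, which is the drift's weight. I'll move across to the strap.

```bash
python3 -m jog '[[[0.001,-0.055,0],[0,0,0],0],[[0.001,-0.055,0],[0,0,0],0],[[0.001,-0.055,0],[0,0,0],0],[[0.001,-0.055,0],[0,0,0],0],[[0,-0.05,0],[0,0,0],0]]'; python3 st.py
```

```text
clock: 5.08
position: [0.5784, -0.1228, 0.2372]
ee_rot: [0.104, 0.995, -0.002, -0.008]
ft_force: [0.7, 1.0, -3.0]
grip_width: 0.244
t 5.08 p [ 578.4 -122.8  237.2] fixrot 0.0023 -0.0157 F [ 0.7  1.  -3. ] T [ 0.01 -0.05 -0.02] w 0.244
```

```bash
python3 -m jog '[[[0.003,-0.022,0],[0.0023,-0.0157,0],0],[[0,0,0],[0,0,0],0]]'; python3 st.py
cat > look.py <<'E'
import sys
from h import *
n=sys.argv[1]
p,d=cams.camera("top");cv2.imwrite(f"pics/t{n}.png",cv2.resize(p[180:300,280:440,::-1],None,fx=4,fy=4,interpolation=2))
p,d=cams.camera("side");cv2.imwrite(f"pics/s{n}.png",cv2.resize(p[130:280,270:400,::-1],None,fx=4,fy=4,interpolation=2))
E
python3 look.py 2; python3 st.py
```

```text
clock: 5.32
position: [0.5789, -0.1507, 0.234]
ee_rot: [0.108, 0.994, -0.001, -0.002]
ft_force: [-0.8, 0.7, -2.8]
grip_width: 0.243
t 5.33 p [ 578.9 -150.7  234. ] fixrot 0.0019 -0.0045 F [-0.8  0.7 -2.8] T [ 0.06 -0.05  0.05] w 0.243
t 5.42 p [ 579.5 -147.9  234.2] fixrot 0.0008 -0.0046 F [ 0.4  1.5 -3.1] T [ 0.05 -0.    0.  ] w 0.243
```

View pics/s2.png

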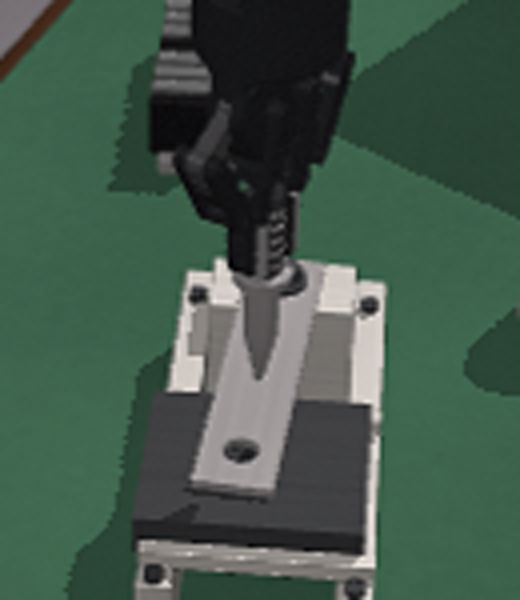

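View pics/t2.png

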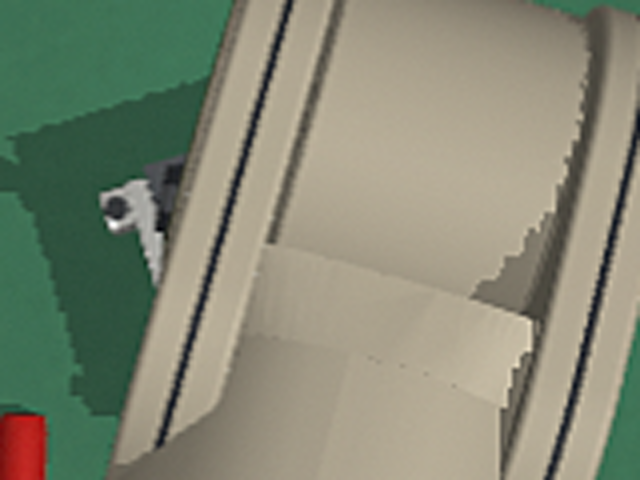

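The side view shows the drift's tip at crop pixel (259,377), i.e. (334.4, 223.9). The collar is at about (264,283) and the strap hole at (241,450). The arm hides the work in the top view.

Run:
```python
from h import *
P=np.array([.5795,-.1479,.2342]);f=lambda x,y:((x+.5)/4-.5+270,(y+.5)/4-.5+130)
g=lambda uv:((np.array(uv)-[270,130]+.5)*4-.5).round(1)
print("tip",onz("side",*f(259,377),.1367).round(4))
for dz in(-97.5,-65.5,-29.5,-23.5): print(dz,g(proj("side",P+[0,0,dz/1e3])))
for d in (0,.1367):print(g(proj("side",[.5865,-.146,.086])))
```

```text
tip [ 0.5789 -0.151   0.1367]
-97.5 [256.1 380.1]
-65.5 [257.7 334.1]
-29.5 [259.7 280. ]
-23.5 [260.  270.7]
[240.8 448.4]
[240.8 448.4]
```

```bash
python3 -m jog '[[[0.002,0.001,-0.02],[0.001,-0.0046,0],0],[[0,0,-0.016],[0,0,0],0],[[0,0,0],[0,0,0],0]]'; python3 st.py
python3 look.py 3; python3 st.py
```

```text
clock: 5.8
position: [0.5819, -0.1417, 0.1959]
ee_rot: [0.103, 0.995, 0.001, -0.001]
ft_force: [-0.3, 0.0, -2.6]
grip_width: 0.243
t 5.8 p [ 581.9 -141.7  195.9] fixrot -0.0021 -0.0018 F [-0.3  0.  -2.6] T [-0.01 -0.05  0.02] w 0.243
t 5.9 p [ 582.6 -142.2  197.4] fixrot -0.0018 0.0005 F [ 0.1  0.2 -2. ] T [-0.01  0.05 -0.01] w 0.24
```

View pics/s3.png

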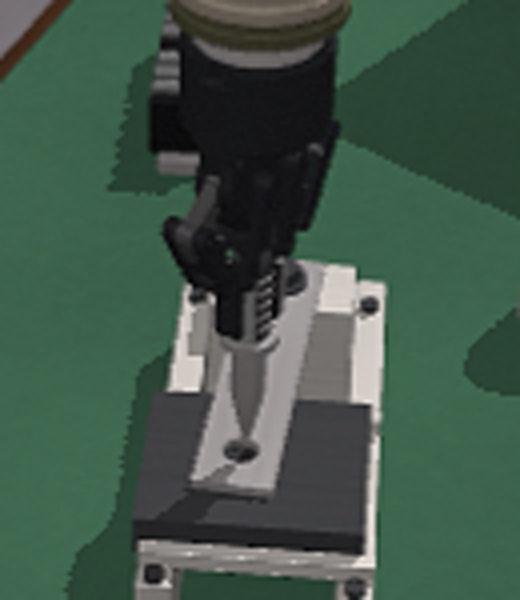

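```bash
cat > tip.py <<'E'
import sys
from h import *
n=sys.argv[1]
p,d=cams.camera("side");cv2.imwrite(f"pics/{n}.png",cv2.resize(p[200:265,300:370,::-1],None,fx=8,fy=8,interpolation=2))
o=sensors.get_obs();P=o["position"]
g=lambda uv:((np.array(uv)-[300,200]+.5)*8-.5).round(1)
print(P.round(4))
for z in(-97.5,-65.5,-29.5):print("pred",z,g(proj("side",P+[0,0,z/1e3])))
print("hole",g(proj("side",[.5865,-.146,.086])))
E
python3 tip.py c3
```

```text
[ 0.5828 -0.1427  0.1979]
pred -97.5 [251.4 309.3]
pred -65.5 [254.2 221.3]
pred -29.5 [257.5 117.9]
hole [242.  337.3]
```

View pics/c3.png

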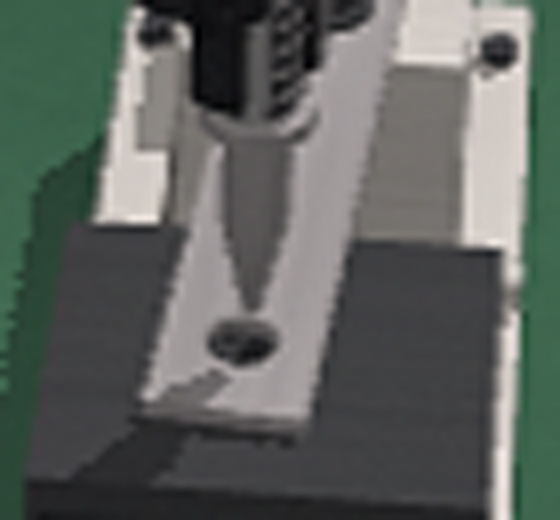

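The tip is at (252,310), within 1 px of the prediction, and the drift is upright in the grip. I'll shift over the overlap and ease down.

```bash
python3 -m jog '[[[-0.001,-0.0035,0],[-0.001,0.002,0],0],[[0,0,-0.004],[0,0,0],0]]'; python3 st.py
```

```text
clock: 6.2
position: [0.5824, -0.1468, 0.1953]
ee_rot: [0.104, 0.995, 0.0, 0.001]
ft_force: [-0.0, 0.3, -1.9]
grip_width: 0.244
t 6.2 p [ 582.4 -146.8  195.3] fixrot -0.0001 0.0017 F [-0.   0.3 -1.9] T [-0.1  -0.06  0.01] w 0.244
```

```bash
python3 -m jog '[[[-0.001,0.0005,-0.005],[0,0.001,0],0],[[0,0,-0.003],[0,0,0],0]]'; python3 st.py; python3 tip.py c4
```

```text
clock: 6.45
position: [0.5813, -0.1464, 0.1867]
ee_rot: [0.104, 0.995, 0.0, 0.0]
ft_force: [0.2, 0.1, -2.0]
grip_width: 0.243
t 6.45 p [ 581.3 -146.4  186.7] fixrot -0.0002 0.0007 F [ 0.2  0.1 -2. ] T [0.04 0.02 0.01] w 0.243
[ 0.5812 -0.1463  0.1864]
pred -97.5 [260.4 333.7]
pred -65.5 [263.4 246.9]
pred -29.5 [266.9 145.1]
hole [242.  337.3]
```

View pics/c4.png

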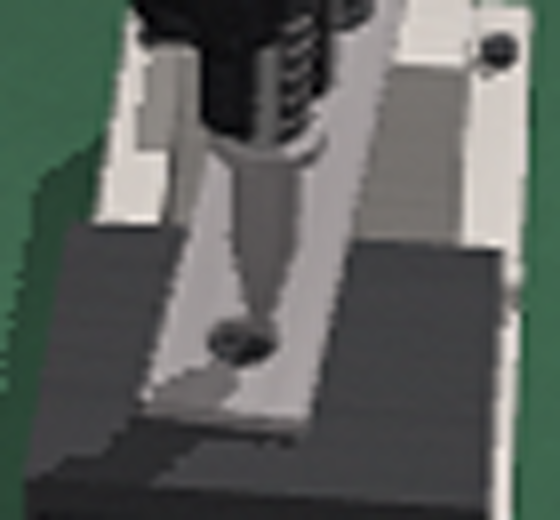

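Tip is at (263,330), 3 mm above the strap and about 6 mm to the -x side of the strap hole's centre (242,342). I'll nudge +1 mm in x and feel downward.

```bash
python3 -m jog '[[[0.001,0.0005,-0.002],[0,0,0],0],[[0,0,-0.002],[0,0,0],0]]'; python3 st.py;python3 -m jog '[[[0,0,-0.002],[0,0,0],0]]'; python3 st.py;python3 -m jog '[[[0,0,-0.002],[0,0,0],0]]'; python3 st.py
```

```text
clock: 6.75
position: [0.5823, -0.1457, 0.1821]
ee_rot: [0.104, 0.995, 0.0, 0.0]
ft_force: [0.3, -0.2, -1.2]
grip_width: 0.239
t 6.75 p [ 582.3 -145.7  182.1] fixrot -0.0002 0.0003 F [ 0.3 -0.2 -1.2] T [-0.04 -0.04  0.02] w 0.239
clock: 6.88
position: [0.5823, -0.1458, 0.18]
ee_rot: [0.104, 0.995, 0.0, 0.0]
ft_force: [0.8, -0.1, -2.0]
grip_width: 0.243
t 6.88 p [ 582.3 -145.8  180. ] fixrot -0.0002 0.0002 F [ 0.8 -0.1 -2. ] T [-0.01  0.01 -0.01] w 0.243
clock: 7.0
position: [0.5823, -0.1457, 0.1778]
ee_rot: [0.104, 0.995, 0.0, 0.0]
ft_force: [-0.7, 0.3, -1.4]
grip_width: 0.24
t 7.0 p [ 582.3 -145.7  177.8] fixrot -0.0003 0.0003 F [-0.7  0.3 -1.4] T [ 0.01  0.01 -0.04] w 0.24
```

```bash
for i in 1 ; do python3 -m jog '[[[0,0,-0.0015],[0,0,0],0]]'; python3 st.py;python3 -m jog '[[[0,0,-0.0015],[0,0,0],0]]'; python3 st.py; python3 -m jog '[[[0,0,-0.0015],[0,0,0],0]]'; python3 st.py; done | grep ^t
```

```text
t 7.12 p [ 582.3 -145.7  176.2] fixrot -0.0002 0.0002 F [-0.4 -0.2 -1.6] T [-0.06 -0.02 -0.  ] w 0.241
t 7.25 p [ 582.3 -145.7  174.6] fixrot -0.0002 0.0003 F [ 0.5  0.8 -2.1] T [-0.06 -0.04 -0.  ] w 0.245
t 7.38 p [ 582.4 -145.7  173. ] fixrot -0.0003 0.0003 F [-0.3 -0.8 -2. ] T [-0.04 -0.03  0.01] w 0.244
```

```bash
for i in 1 ; do python3 -m jog '[[[-0.0005,-0.0002,-0.002],[0,0,0],0]]'; python3 st.py;python3 -m jog '[[[-0.0008,-0.0002,-0.002],[0,0,0],0]]'; python3 st.py; python3 -m jog '[[[-0.0008,-0.0002,-0.002],[0,0,0],0]]'; python3 st.py; done | grep ^t
```

```text
t 7.5 p [ 581.9 -146.   171. ] fixrot -0.0002 0.0004 F [ 0.5 -0.1 -2.7] T [-0.02  0.02 -0.01] w 0.244
t 7.62 p [ 581.2 -146.1  168.9] fixrot -0.0002 0.0009 F [ 1.   0.6 -1.7] T [ 0.1  -0.23 -0.03] w 0.241
t 7.75 p [ 580.6 -146.3  166.9] fixrot -0.0002 0.0014 F [ 1.1  0.5 -0.9] T [ 0.13 -0.31 -0.02] w 0.24
```

```bash
for i in 1 ; do python3 -m jog '[[[-0.0008,-0.0002,-0.002],[0,0,0],0]]'; python3 st.py;python3 -m jog '[[[-0.0008,-0.0002,-0.002],[0,0,0],0]]'; python3 st.py; python3 -m jog '[[[-0.0008,-0.0002,-0.002],[0,0,0],0]]'; python3 st.py; done | grep ^t
```

```text
t 7.88 p [ 580.  -146.4  165. ] fixrot -0.0003 0.0021 F [ 2.1  0.2 -1. ] T [ 0.15 -0.32 -0.01] w 0.24
t 8.0 p [ 579.3 -146.5  163. ] fixrot -0.0004 0.0026 F [ 2.5  0.9 -0.9] T [ 0.13 -0.41 -0.01] w 0.242
t 8.12 p [ 578.7 -146.6  161. ] fixrot -0.0005 0.0031 F [ 0.4  0.4 -1.2] T [ 0.23 -0.38  0.02] w 0.243
```

```bash
for i in 1 ; do python3 -m jog '[[[-0.0006,-0.0003,-0.0015],[-0.0005,0.003,0],0]]'; python3 st.py;python3 -m jog '[[[-0.0004,-0.0003,-0.0015],[0,0.001,0],0]]'; python3 st.py; python3 -m jog '[[[-0.0002,-0.0001,-0.0015],[0,0.0005,0],0]]'; python3 st.py; done | grep ^t; python3 look.py 5
```

```text
t 8.25 p [ 578.2 -146.8  159.5] fixrot -0.0001 0.0003 F [ 2.   0.5 -1.4] T [ 0.23 -0.43  0.02] w 0.24
t 8.38 p [ 577.9 -147.   158. ] fixrot -0.0003 -0.0005 F [1.6 1.7 0.3] T [ 0.37 -0.5  -0.01] w 0.242
t 8.5 p [ 577.8 -146.9  156.5] fixrot -0.0004 -0.0008 F [ 0.7  2.2 -0.1] T [ 0.33 -0.45 -0.01] w 0.243
```

View pics/s5.png

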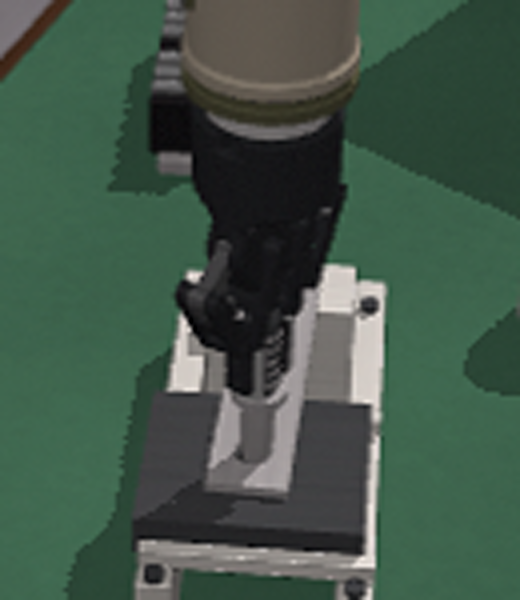

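The strap has been drawn across with the drift. Forces are small, with about 1 N of +y excess, so I'll ease +y slightly while descending.

```bash
for i in 1 ; do python3 -m jog '[[[0,0.0006,-0.0012],[0,-0.0008,0],0]]'; python3 st.py;python3 -m jog '[[[0,0.0002,-0.0012],[0,0,0],0]]'; python3 st.py; python3 -m jog '[[[0,0,-0.0012],[0,0,0],0]]'; python3 st.py; done | grep ^t
```

```text
t 8.72 p [ 577.7 -146.5  155.1] fixrot -0.0001 -0.0003 F [ 1.5  1.2 -1.4] T [ 0.1  -0.48 -0.03] w 0.239
t 8.85 p [ 577.8 -146.3  153.9] fixrot -0.0001 0.0 F [ 3.1  0.3 -1.7] T [ 0.15 -0.55 -0.  ] w 0.24
t 8.97 p [ 577.9 -146.3  152.7] fixrot -0.0001 0.0002 F [0.9 0.2 0.7] T [ 0.23 -0.51  0.02] w 0.244
```

```bash
for i in 1 ; do python3 -m jog '[[[0,0.0001,-0.001],[0,0,0],0]]'; python3 st.py;python3 -m jog '[[[0,0.0001,-0.001],[0,0,0],0]]'; python3 st.py; python3 -m jog '[[[0,0,-0.001],[0,0,0],0]]'; python3 st.py; python3 -m jog '[[[0,0,-0.001],[0,0,0],0]]'; python3 st.py; done | grep ^t
```

```text
t 9.1 p [ 577.9 -146.2  151.7] fixrot 0.0 0.0004 F [ 2.   1.3 -0.4] T [ 0.22 -0.51  0.1 ] w 0.246
t 9.22 p [ 578.  -146.2  150.6] fixrot 0.0001 0.0005 F [ 2.2  0.6 -0.4] T [ 0.17 -0.54 -0.  ] w 0.241
t 9.35 p [ 577.9 -146.2  149.5] fixrot 0.0001 0.0004 F [ 1.2  1.7 -1.6] T [ 0.22 -0.52  0.08] w 0.245
t 9.47 p [ 577.9 -146.2  148.4] fixrot 0.0001 0.0003 F [ 2.1  0.4 -1.6] T [ 0.17 -0.56 -0.03] w 0.242
```

```bash
for i in 1 ; do python3 -m jog '[[[0,0,-0.0008],[0,0,0],0]]'; python3 st.py;python3 -m jog '[[[0,0,-0.0008],[0,0,0],0]]'; python3 st.py; python3 -m jog '[[[0,0,-0.0008],[0,0,0],0]]'; python3 st.py; python3 -m jog '[[[0,0,-0.0008],[0,0,0],0]]'; python3 st.py; done | grep ^t
```

```text
t 9.6 p [ 577.9 -146.2  147.5] fixrot 0.0001 0.0003 F [ 0.3  0.1 -2. ] T [ 0.21 -0.54  0.07] w 0.246
t 9.72 p [ 577.9 -146.2  146.6] fixrot 0.0001 0.0002 F [ 2.2  0.1 -2.2] T [ 0.17 -0.54 -0.05] w 0.243
t 9.85 p [ 577.9 -146.1  145.8] fixrot 0.0001 0.0002 F [ 2.5  0.3 -1.2] T [ 0.21 -0.54 -0.04] w 0.244
t 9.97 p [ 577.9 -146.2  144.9] fixrot 0.0001 0.0003 F [ 2.1  1.7 -1. ] T [ 0.18 -0.5  -0.04] w 0.242
```

```bash
for i in 1 ; do python3 -m jog '[[[0,0,-0.001],[0,0,0],0]]'; python3 st.py;python3 -m jog '[[[0,0,-0.001],[0,0,0],0]]'; python3 st.py; python3 -m jog '[[[0,0,-0.0012],[0,0,0],0]]'; python3 st.py; python3 -m jog '[[[0,0,-0.0012],[0,0,0],0]]'; python3 st.py; done | grep ^t
```

```text
t 10.1 p [ 577.9 -146.2  143.8] fixrot 0.0001 0.0002 F [ 1.8  1.  -1.3] T [ 0.19 -0.52  0.02] w 0.243
t 10.22 p [ 577.9 -146.2  142.8] fixrot 0.0001 0.0002 F [ 1.7  0.1 -2. ] T [ 0.17 -0.45 -0.04] w 0.238
t 10.35 p [ 577.8 -146.2  141.5] fixrot 0.0001 0.0001 F [ 2.4  0.1 -0.9] T [ 0.15 -0.5  -0.03] w 0.241
t 10.47 p [ 577.8 -146.2  140.2] fixrot 0.0001 0.0002 F [ 1.9  0.6 -1.7] T [ 0.14 -0.54  0.03] w 0.239
```

```bash
for i in 1 ; do python3 -m jog '[[[0,0,-0.0015],[0,0,0],0]]'; python3 st.py;python3 -m jog '[[[0,0,-0.0015],[0,0,0],0]]'; python3 st.py; python3 -m jog '[[[0,0,-0.0015],[0,0,0],0]]'; python3 st.py; python3 -m jog '[[[0,0,-0.0015],[0,0,0],0]]'; python3 st.py; done | grep ^t
```

```text
t 10.6 p [ 577.8 -146.2  138.6] fixrot 0.0002 0.0002 F [ 1.9  0.1 -0.7] T [ 0.15 -0.48 -0.02] w 0.245
t 10.72 p [ 577.9 -146.2  137. ] fixrot 0.0001 0.0002 F [ 2.4  0.  -0.7] T [ 0.2  -0.53  0.05] w 0.245
t 10.85 p [ 577.9 -146.2  135.4] fixrot 0.0001 0.0002 F [ 2.4  0.1 -0.6] T [ 0.13 -0.53  0.03] w 0.24
t 10.97 p [ 577.8 -146.2  133.8] fixrot 0.0002 0.0002 F [ 2.6  0.5 -1.3] T [ 0.14 -0.5  -0.  ] w 0.242
```

```bash
for i in 1 ; do python3 -m jog '[[[0,0,-0.0015],[0,0,0],0]]'; python3 st.py;python3 -m jog '[[[0,0,-0.0015],[0,0,0],0]]'; python3 st.py; python3 -m jog '[[[0,0,-0.0015],[0,0,0],0]]'; python3 st.py; python3 -m jog '[[[0,0,-0.0015],[0,0,0],0]]'; python3 st.py; done | grep ^t; python3 look.py 6
```

```text
t 11.1 p [ 577.9 -146.2  132.2] fixrot 0.0001 0.0002 F [ 2.7  1.  -0.9] T [ 0.21 -0.49 -0.01] w 0.237
t 11.22 p [ 577.9 -146.2  130.6] fixrot 0.0001 0.0002 F [ 2.6  0.6 -1.1] T [ 0.12 -0.51 -0.01] w 0.244
t 11.35 p [ 577.9 -146.2  129. ] fixrot 0.0002 0.0002 F [ 2.1  0.8 -1.6] T [ 0.12 -0.53  0.01] w 0.242
t 11.47 p [ 577.9 -146.2  127.4] fixrot 0.0001 0.0002 F [ 1.9  0.8 -0.4] T [ 0.12 -0.47  0.02] w 0.245
```

View pics/s6.png

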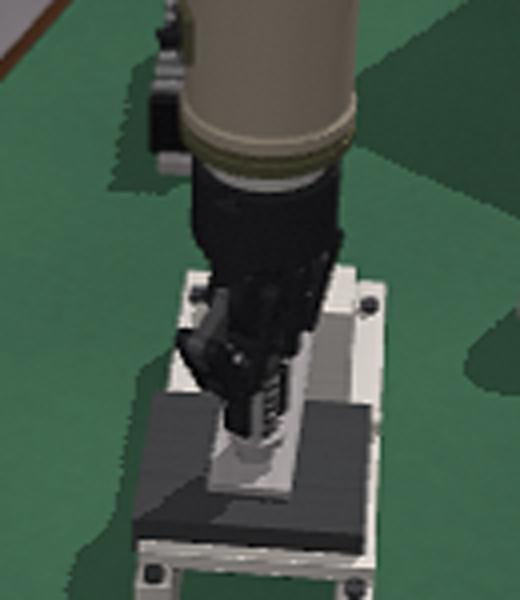

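The drift is nearly home: the collar is at about (260,450), just above the strap, and forces are steady at about 2.5 N. Continuing down.

```bash
for i in 1 ; do python3 -m jog '[[[0,0,-0.0015],[0,0,0],0]]'; python3 st.py;python3 -m jog '[[[0,0,-0.0015],[0,0,0],0]]'; python3 st.py; python3 -m jog '[[[0,0,-0.0015],[0,0,0],0]]'; python3 st.py; python3 -m jog '[[[0,0,-0.0015],[0,0,0],0]]'; python3 st.py; python3 -m jog '[[[0,0,-0.0015],[0,0,0],0]]'; python3 st.py;done | grep ^t; python3 look.py 6
```

```text
t 11.7 p [ 577.8 -146.2  125.7] fixrot 0.0002 -0.0 F [ 2.7  0.6 -1.2] T [ 0.16 -0.56  0.01] w 0.241
t 11.82 p [ 577.8 -146.3  124.1] fixrot 0.0002 -0.0 F [ 2.6  0.9 -1.2] T [ 0.17 -0.54 -0.  ] w 0.247
t 11.95 p [ 577.8 -146.2  122.5] fixrot 0.0002 -0.0 F [ 2.4  1.2 -0.7] T [ 0.13 -0.47  0.02] w 0.241
t 12.07 p [ 577.8 -146.2  120.9] fixrot 0.0002 0.0 F [ 2.2  0.9 -1.6] T [ 0.13 -0.49 -0.01] w 0.24
t 12.2 p [ 577.8 -146.2  119.3] fixrot 0.0002 -0.0 F [ 2.5 -0.  -1.8] T [ 0.2  -0.47  0.02] w 0.244
```

```bash
for i in 1 ; do python3 -m jog '[[[0,0,-0.0008],[0,0,0],0]]'; python3 st.py;python3 -m jog '[[[0,0,-0.0008],[0,0,0],0]]'; python3 st.py; python3 -m jog '[[[0,0,-0.0008],[0,0,0],0]]'; python3 st.py; done | grep ^t
```

```text
t 12.43 p [ 577.7 -146.3  118.4] fixrot 0.0003 -0.0003 F [ 2.6  0.5 -1.2] T [ 0.1  -0.51 -0.02] w 0.241
t 12.55 p [ 577.7 -146.2  117.6] fixrot 0.0002 -0.0002 F [ 2.3  0.6 -0.3] T [ 0.19 -0.43  0.06] w 0.243
t 12.68 p [ 577.7 -146.3  116.8] fixrot 0.0003 -0.0002 F [ 1.8  1.1 -0.5] T [ 0.24 -0.43 -0.02] w 0.24
```

```bash
for i in 1 ; do python3 -m jog '[[[0,0,-0.0006],[0,0,0],0]]'; python3 st.py;python3 -m jog '[[[0,0,-0.0005],[0,0,0],0]]'; python3 st.py; python3 -m jog '[[[0,0,-0.0005],[0,0,0],0]]'; python3 st.py; done | grep ^t
```

```text
t 12.8 p [ 577.7 -146.2  116.1] fixrot 0.0002 -0.0001 F [ 1.8  0.6 -1.2] T [ 0.12 -0.51  0.02] w 0.24
t 12.93 p [ 577.7 -146.3  115.6] fixrot 0.0003 -0.0002 F [ 1.7  0.4 -1.1] T [ 0.18 -0.5   0.05] w 0.237
t 13.05 p [ 577.8 -146.3  115.1] fixrot 0.0003 -0.0001 F [2.7 0.4 0.8] T [ 0.16 -0.34  0.01] w 0.244
```

```bash
python3 -m jog '[[[0,0,-0.0003],[0,0,0],0]]'; python3 st.py; python3 -m jog '[[[0,0,-0.0003],[0,0,0],0]]'; python3 st.py;python3 tip.py c7
```

```text
clock: 13.18
position: [0.5778, -0.1462, 0.115]
ee_rot: [0.103, 0.995, -0.0, 0.0]
ft_force: [2.1, 1.1, 4.2]
grip_width: 0.242
t 13.18 p [ 577.8 -146.2  115. ] fixrot 0.0001 0.0001 F [2.1 1.1 4.2] T [ 0.27 -0.13 -0.02] w 0.242
clock: 13.3
position: [0.5779, -0.1462, 0.115]
ee_rot: [0.103, 0.995, 0.0, 0.0]
ft_force: [1.1, 2.7, 3.8]
grip_width: 0.241
t 13.3 p [ 577.9 -146.2  115. ] fixrot -0.0 0.0003 F [1.1 2.7 3.8] T [ 0.29 -0.11 -0.03] w 0.241
[ 0.578  -0.1462  0.115 ]
pred -97.5 [264.4 518.9]
pred -65.5 [267.3 439.1]
pred -29.5 [270.7 345.7]
hole [242.  337.3]
```

View pics/c7.png

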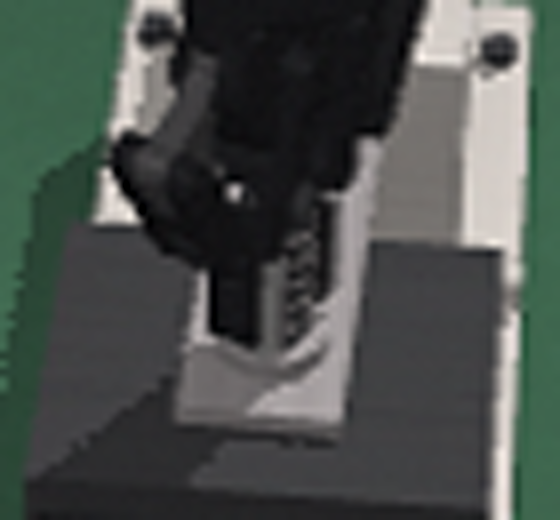

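The collar is down on the strap: z stopped at 0.115 and Fz rose by about 5 N. Releasing now.

```bash
python3 -m jog '[[[0,0,0],[0,0,0],35],[[0,0,0],[0,0,0],45],[[0,0,0],[0,0,0],60]]'; python3 st.py; python3 tip.py c8
```

```text
clock: 13.72
position: [0.5769, -0.1468, 0.1144]
ee_rot: [0.104, 0.995, -0.0, -0.001]
ft_force: [0.1, -0.1, -0.1]
grip_width: 0.598
t 13.72 p [ 576.9 -146.8  114.4] fixrot 0.0005 -0.0017 F [ 0.1 -0.1 -0.1] T [-0.01  0.   -0.04] w 0.598
[ 0.5769 -0.1468  0.1143]
pred -97.5 [268.3 520.2]
pred -65.5 [271.3 440.5]
pred -29.5 [274.8 347.1]
hole [242.  337.3]
```

View pics/c8.png

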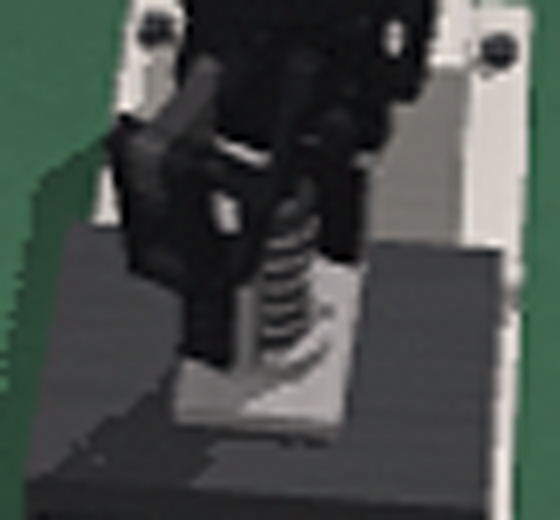

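Released and standing upright, and the robot now reads zero force. I'll raise the hand straight up and well clear, then check from both views.

```bash
python3 -m jog '[[[0,0,0.01],[0,0,0],60],[[0,0,0.03],[0,0,0],60],[[0,0,0.05],[0,0,0],60],[[0,0,0.05],[0,0,0],60],[[-0.03,0,0.02],[0,0,0],60]]';python3 -m jog '[[[-0.04,0.05,0],[0,0,0],60],[[-0.04,0.05,0],[0,0,0],60],[[-0.04,0.05,0],[0,0,0],60],[[-0.03,0.05,0],[0,0,0],60],[[0,0.05,0],[0,0,0],60]]'; python3 -m jog '[[[-0.02,0.05,0],[0,0,0],60],[[-0.02,0.05,0],[0,0,0],60],[[-0.02,0.05,0],[0,0,0],60],[[0,0.02,0],[0,0,0],60]]'
python3 - <<'E'
from h import *
for n in("side","top"):
    p,d=cams.camera(n);cv2.imwrite(f"pics/f_{n}.png",p[:,:,::-1]);np.save(f"f_{n}.npy",d)
a=cv2.imread("pics/f_top.png")[180:300,290:470];b=cv2.imread("pics/f_side.png")[180:300,280:400]
cv2.imwrite("pics/f2.png",np.hstack([cv2.resize(a,(600,400),interpolation=2)[:,:],]))
cv2.imwrite("pics/f3.png",cv2.resize(b,None,fx=5,fy=5,interpolation=2))
E
```

```text
clock: 14.4
position: [0.5456, -0.1466, 0.2797]
ee_rot: [0.104, 0.995, -0.001, -0.002]
ft_force: [-0.4, -0.6, 0.1]
grip_width: 0.598
clock: 15.02
position: [0.3923, 0.1013, 0.2862]
ee_rot: [0.108, 0.994, -0.0, 0.004]
ft_force: [1.3, -0.2, 0.3]
grip_width: 0.6
clock: 15.52
position: [0.329, 0.2778, 0.2899]
ee_rot: [0.107, 0.994, 0.002, 0.006]
ft_force: [0.0, -0.7, 0.5]
grip_width: 0.602
```

View pics/f3.png

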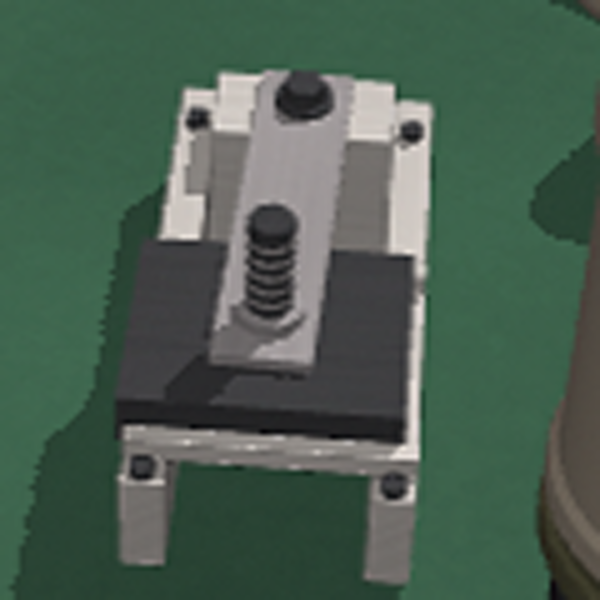

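View pics/f_top.png

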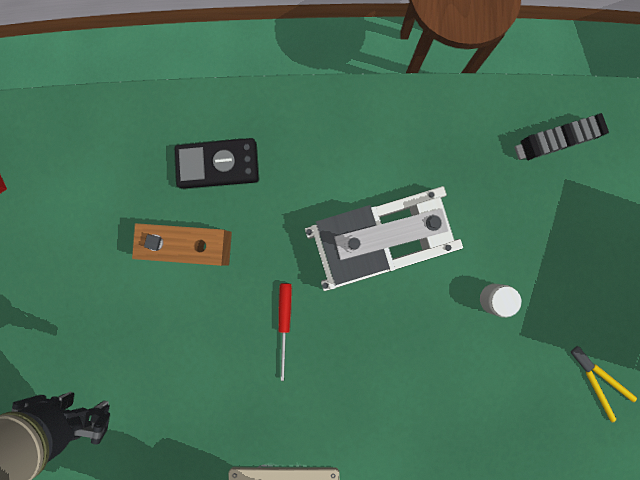

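View pics/f2.png

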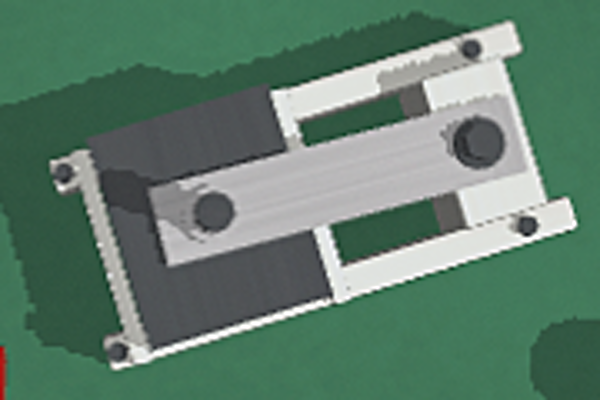

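The drift stands in the strap, handle top at (354,243) in the top view and (334,224) in the side view. The pin, meter, screwdriver and tin sit at their original pixels. Last check before handing in: height and tilt.

```bash
python3 - <<'E'
from h import *
p,e=tri(ray("top",353.9,243.2),ray("side",334.2,224.0));print("top of drift",p.round(4),e.round(4))
D=np.load("f_top.npy");v,u=243,354
print("depth z",[round(depthpt("top",u+i,v+j,D[v+j,u+i])[2],4) for i in(-1,0,1) for j in(-1,0,1)], "strap z",round(np.mean([depthpt("top",uu,236,D[236,uu])[2] for uu in range(375,395)]),4))
print("bench diff px", [int((cv2.absdiff(cv2.imread("pics/top0.png"),cv2.imread("pics/f_top.png")).max(2)[r]>40).sum()) for r in((slice(130,195),slice(165,270)),(slice(270,390),slice(270,300)),(slice(275,325),slice(470,530)),(slice(230,255),slice(135,168)))])
# shank axis tilt in side view: collar centre predicted for upright
for z in(.142,.092,.086): print(z,np.round((np.array(proj("side",[p[0],p[1],z]))-[280,180]+.5)*5-.5,1),np.round(proj("top",[p[0],p[1],z]),1))
E
python3 st.py
```

```text
top of drift [ 0.5784 -0.1469  0.1397] 0.0009
depth z [np.float64(0.1442), np.float64(0.1417), np.float64(0.1403), np.float64(0.1411), np.float64(0.1425), np.float64(0.1415), np.float64(0.1413), np.float64(0.1419), np.float64(0.1412)] strap z 0.1316
bench diff px [0, 0, 0, 0]
0.142 [272.1 217.8] [354.1 243.4]
0.092 [269.  303.9] [352.6 244.4]
0.086 [268.6 313.8] [352.5 244.5]
t 15.62 p [330.3 276.8 289.5] fixrot -0.002 0.012 F [ 0.7 -0.8 -0.1] T [0.02 0.   0.01] w 0.603
```

```bash
python3 -c "
from workcell import manip
print(manip.hand_in())"
```

```text
the job is handed in; nothing more can be done
None
```

I lifted the drift from the block, lowered it in small steps through the strap and plate holes, and let it go with its collar on the strap. I then backed the arm away and handed the job in at about 15.6 s; no verdict is reported.

- **Finding the plate hole:** The overlap of the two holes was visible in the top camera's depth image, so I started the tip there. I then drew the strap across, about 4.5 mm along the frame's x as the arm measured it, while watching the wrist force. It stayed near 2.5 N sideways on the way down and about 4 N when the collar seated.
- **Last checks:** The drift's top measured 0.1417 m by depth and 0.1397 m by two views; 0.142 m is expected with the collar seated. By eye it stands upright, and the measured axis gives no sign of tilt. The wrist force with the arm clear was near zero.
- **Other things:** The image areas around the meter, screwdriver, tin and pin show no change between the first and last top pictures.
- **What disagreed:**
  - The two-view height came out 2 mm low, which is within the camera calibration.
  - The last strap-height average (0.13 m) was spoiled by bad depth pixels, so I ignored it.
  - The collar-to-hole offset is hidden under the collar. I inferred it from the shank's 0.5 mm clearance and did not measure it directly.

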